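# Hold a bevelled batten in the bench hook for sawing

## Robot

A 6-joint arm with a two-finger parallel gripper is mounted at the origin on the work surface. World frame = base frame: x ahead of the robot, y to its left, z up, the work surface at z = 0. Lengths are in m, angles in rad, forces in N, time in s.
With the tool pointing down it reaches from about 0.275 to 0.75 m from the base axis. Payload 10.2 kg.
Tool frame: the origin (TCP) lies midway between the tips of the shut fingers; the grasp point (between the pads) lies r.pinch_z behind it (r.pinch_z is the distance from the TCP to the grasp point, in m); z points along the fingers, y is the line along which they close (so a half turn about z gives the same grasp; the last joint's range is limited). The gripper opens to 85 mm and grips with 20 to 120 N. Pads are 22 mm wide; open, the fingers measure 114 mm over their backs; the gripper's body (76 mm by 85 mm) begins 54 mm behind the grasp point. The pads swing forward as they close: fully open they stand 13 mm farther back than shut.
Start: joints at [-1.555, 0.313, 1.498, -0, 1.331, -0.223], TCP at [0.124, -0.51, 0.231] pointing down, gripper open.
Joint ranges: [-2.94, 2.94], [-0.97, 2.17], [0.19, 2.56], [-1.23, 4.37], [0.02, 3.11], [-2.88, 2.88]. Speed limits (rad/s): [2.39, 2.39, 3.01, 3.14, 3.14, 3.14].

## Interface

Orientations are given as a 3x3 rotation matrix whose columns are the frame's x, y, z axes.
In Python, from cell import r gives the robot as it stands. The module is installed in compiled form; this text tells all that it offers.
- The arm moves only by the tool carry_out, never from a script. Its argument "series" is one flat list of numbers, 7 for each row, row after row: the shift along the tool's x, y, z in m, then the turn, a rotation vector about the tool's x, y, z in degrees, then the finger opening in m, from 0 to 0.0854. A call has 1 to 5 rows; each row shifts and turns the commanded pose from where the row before left it, along the tool's axes as they then stand; what a row does not reach is not made up. A row lasts 1/8 s, in which the tool goes at most 62.5 mm and 10.7 degrees, less where a joint would pass 70% of its speed; a pose out of reach is approached as far as the arm can. A call with a gripper value outside its range is refused whole. The fingers move at their own pace and stop on an object; "force" is the grip in N (left out, the last holds). Time passes only in rows, so rows that do not move let the fingers close. It gives the time, the measured TCP pose, the force, the opening and the grip force at its end, in the units of the state.
- r.state(): the state, without advancing time (a new reading comes with each control period).
- r.read_camera(name): name is "scene" or "top" or "wrist"; returns a dict with "pixels" (384x512x3 uint8, red, green, blue), "intrinsics" (3x3 intrinsics, pixels), "R" (3x3) and "t" (3): a world point X has camera coordinates R X + t. Camera axes: x right, y down, z forward; pixel columns grow to the right and rows downward; lengths in m; the calibration is good to about 2 mm. A picture is of the moment at which its call begins. There is no depth.
- r.hand_in(): hands the job in; it is judged then, once.
Trained networks look in the newest picture that a camera, given by its name, has taken for a name from the list of things; names that differ only in an ending like _2 or _b are one class to them, and where a whole thing is asked for, a point or a joint stands for the part that bears it (a point fixed in the world has none). Each returns a list of dicts, best first, with "conf" (0 to 1); they miss things now and then, are a little off and sometimes report something else, mostly with a low value. They report only what shows in the picture. A call takes as long as a camera call. They do not tell look-alikes from the thing itself.
- r.masks_of(camera, thing): "mask" (384x512 bool, what is visible of it) and "pixel" ([column, row] in pixels, amid what is visible of it).
The state is a dict: "t": time; "qpos": joint angles; "qvel": joint speeds; "joint_torque": joint torques, N m; "tool_pos": TCP position; "tool_rot": TCP orientation; "wrist_force": force on the tool from outside, world axes, zero at the start; "moment": the same for the moment, N m; "opening": finger opening in m; "grip_force": force on a finger pad.
Only numpy, scipy, OpenCV 4.12 (cv2) and the standard library are available. Lean on these libraries where they do the work, as an engineer would, in place of code of your own. Each camera call takes 0.05 s, during which the arm holds its last target. There are 200 camera calls.

## Task

Set the bevelled batten down gently and flat on the raised board of the bench hook, its bevel facing away from the fence, and let go of it. Bring its back flat against the fence and its end up against the stop block, and hold it there ready for sawing with one steady diagonal push of the fingers (the bevel is a good face for it) that presses it firmly, with some 10 N each, against the fence and down on the board; finish while still holding that push. Leave the plain batten, the pencil and the battery where they lie.

Things in the scene. Friction and masses are not known exactly. Their poses are not given: they have to be found in the camera images.
- batten_center (a point): Centre (17 mm above the underside) of the loose pale batten, 56 mm wide (x), 180 long (y), 34 high (z), 0.14-0.28 kg. A 45-degree bevel, 16 mm wide and 16 high, runs the whole length of its upper -x edge; below it the -x side is upright for 18 mm. The +x back and both ends are upright and square. Starts on the bench, bevel upward. Axes: x from bevel to back, y along, z up.
- batten_bevel (a point): Middle of the batten's sloping bevel face: 20 mm to -x of the batten's centre and 9 mm above it. The face looks along (-x, +z) of the batten at 45 degrees. Axes as the batten's.
- batten_end (a point): Middle of the batten's -y end face, 90 mm to -y of its centre; this end meets the stop block when the bevel faces away from the fence. Axes as the batten's.
- board_top (a point): Centre of the upper face of the bench hook's fixed plywood board, 200 (x) by 320 mm (y), 42 mm above the bench. Axes: x from the open front edge (robot's side) to the fence, y along the fence, z up. The fence's upright face is the plane x = +55 mm here; 155 mm of board lie open before it.
- board: The bench hook's board (18 mm thick); origin at the centre of its underside, 24 mm above the bench; axes as board_top. Fixed. Board and fence are waxed: the batten slides on them with friction about 0.3.
- fence: The bench hook's fence: a wooden bar 45 mm (x) by 320 mm (y), standing 30 mm above the board along its far (+x) edge; origin at the centre of its underside, on the board; its working face is 22.5 mm to -x of the origin. Axes as board_top. Fixed.
- stop: The stop block: a wooden block 60 mm (x) by 40 mm (y), 30 mm high, fixed on the board against the fence, towards its -y end (its place along the fence differs from time to time); origin at the centre of its underside, axes as board_top. The batten's end goes against its +y face, 20 mm from the origin.
- plain_batten: Bystander: loose square-edged batten with no bevel, 44 x 160 x 30 mm (x, y, z), beside the workpiece; origin at the centre of its underside.
- pencil: Bystander: flat carpenter's pencil 14 mm wide, 144 mm long (along its y), 7 mm high, beside the workpiece; origin at the underside, 7 mm off its middle.
- battery: Bystander: drill battery 75 x 100 x 49 mm (x, y, z); origin at the centre of its underside.
There are look-alikes about, which are no part of the job. What is shaped like the part that bears batten_center but grey is not meant.

How it is judged:
On the way:
1. the batten lies flat on the bench hook's board, bevel facing away from the fence, and is let go (z of batten_center in the frame of board_top between 0.013 and 0.021 m and angle between batten_center's own z axis and vertical below 0.07 rad and x of fence in the frame of batten_center above 0 m and angle between the y axis of batten_center and the y axis of board_top, either way round below 0.5 rad and contact force between the fingers and batten below 0.05 N and contact force between batten and board above 0.5 N and linear speed of batten below 0.02 m/s), for 0.2 s.
At the end, for the whole second after the job is handed in: Still pushed: batten flat on the board (4 mm, 0.07 rad), bevel away from the fence, back within 4 mm of the fence and parallel (0.06 rad), end within 6 mm of the stop; over 3 N on the fence, 5 N on the board, 3 N from the fingers; at rest (z of batten_center in the frame of board_top between 0.013 and 0.021 m and angle between batten_center's own z axis and vertical below 0.07 rad and x of fence in the frame of batten_center above 0 m and x of batten_center in the frame of board_top above 0.023 m and angle between the y axis of batten_center and the y axis of board_top, either way round below 0.06 rad and y of batten_end in the frame of stop between 0.015 and 0.026 m and contact force between batten and fence above 3 N and contact force between batten and board above 5 N and contact force between the fingers and batten above 3 N and linear speed of batten below 0.02 m/s); the arm keeps its last pose, push and grip.
It fails at once if the batten is dropped from more than 20 mm above the board (contact force between batten and anything else below 0.01 N and height (world z) of batten_center above 0.079 m).
It fails at once if the plain batten, the pencil or the battery is moved by more than 30 mm (distance of any of plain_batten, pencil, battery from where it was at the start of the episode above 0.03 m).
It also fails if it takes over 61 s, if anything falls off the work surface, if the arm or the gripper's body presses on something with over 40 N, if the wrist force passes 120 N, or if a joint passes its speed limit or range.

## Working session

There is one attempt and no reset: what is moved stays moved. The work goes in short steps, Python scripts to look and compute and a tool call to move; the robot and the scene stay as the last step left them, time stands still between calls to the robot, and variables do not carry over. Pictures are saved under pics/ and viewed, at most 10 in all, crops included, and the job is handed in when it is done.

Besides the shell and the picture viewer there is one more tool, called as name(argument=value, ...) on one line, values as JSON. carry_out: Moves the arm, as the interface text tells. Its arguments: {"type":"object","properties":{"series":{"type":"array"},"force":{"type":"number"}},"required":["series"]}

```bash
mkdir -p pics; cat > h.py <<'E'
from cell import r
import numpy as np, cv2
def shot(cam,fn=None):
    c=r.read_camera(cam)
    if fn: cv2.imwrite('pics/'+fn,c['pixels'][:,:,::-1])
    return c
def toz(c,px,z):
    px=np.atleast_2d(np.array(px,float)); K=np.array(c['intrinsics']);R=np.array(c['R']);t=np.array(c['t'])
    d=(R.T@np.linalg.inv(K)@np.c_[px,np.ones(len(px))].T).T; o=-R.T@t
    return o+d*((z-o[2])/d[:,2])[:,None]
def proj(c,X):
    X=np.atleast_2d(X);p=(np.array(c['intrinsics'])@(np.array(c['R'])@X.T+np.array(c['t'])[:,None])).T
    return p[:,:2]/p[:,2:]
E
python3 - <<'E'
from h import *
a=shot('top');b=shot('scene')
cv2.imwrite('pics/a.png',a['pixels'][:,:,::-1]);cv2.imwrite('pics/b.png',b['pixels'][:,:,::-1])
for cam,c in(('top',a),('scene',b)):
  for n in['batten_center','board','fence','stop','plain_batten','pencil','battery']:
    for m in r.masks_of(cam,n):
      q=cv2.minAreaRect(np.argwhere(m['mask'])[:,::-1].astype(np.float32))
      print(cam,n,round(m['conf'],2),np.round(m['pixel']),int(m['mask'].sum()),np.round(toz(c,m['pixel'],.03)[0],3),np.round(cv2.boxPoints(q)).astype(int).tolist())
print(r.state()['tool_rot'],r.pinch_z,r.state()['wrist_force'])
E
```

```text
top batten_center 0.86 [142. 262.] 1242 [0.297 0.297 0.03 ] [[107, 262], [169, 242], [175, 262], [113, 281]]
top batten_center 0.63 [156. 182.] 1279 [0.536 0.256 0.03 ] [[130, 195], [170, 151], [186, 165], [146, 210]]
top batten_center 0.23 [294. 185.] 5306 [ 0.516 -0.162  0.03 ] [[242, 202], [248, 149], [356, 161], [350, 214]]
top board 0.91 [296. 185.] 5235 [ 0.517 -0.169  0.03 ] [[243, 203], [248, 150], [355, 160], [350, 213]]
top fence 0.74 [304. 146.] 1804 [ 0.635 -0.197  0.03 ] [[249, 150], [250, 133], [359, 145], [357, 162]]
top fence 0.58 [294. 185.] 5280 [ 0.516 -0.162  0.03 ] [[243, 202], [249, 149], [356, 161], [350, 214]]
top stop 0.72 [339. 169.] 351 [ 0.56  -0.301  0.03 ] [[332, 180], [333, 158], [350, 159], [348, 181]]
top plain_batten 0.97 [125. 155.] 871 [0.621 0.354 0.03 ] [[110, 173], [128, 124], [144, 130], [126, 179]]
top plain_batten 0.28 [296. 184.] 5029 [ 0.52  -0.169  0.03 ] [[243, 201], [249, 150], [355, 162], [349, 213]]
top pencil 0.65 [181. 203.] 249 [0.468 0.182 0.03 ] [[169, 227], [183, 182], [188, 184], [175, 229]]
top pencil 0.5 [155. 177.] 1287 [0.55
[... 727 characters left out ...]
46.] 789 [0.551 0.244 0.03 ] [[295, 133], [312, 122], [336, 161], [320, 171]]
scene stop 0.56 [227. 248.] 385 [ 0.54  -0.283  0.03 ] [[212, 246], [226, 232], [240, 246], [226, 260]]
scene plain_batten 0.7 [353. 139.] 616 [0.643 0.348 0.03 ] [[328, 135], [335, 122], [373, 145], [365, 158]]
scene battery 0.79 [166. 303.] 1381 [ 0.508 -0.498  0.03 ] [[138, 314], [159, 272], [188, 287], [168, 329]]
scene battery 0.41 [352. 138.] 641 [0.639 0.349 0.03 ] [[327, 136], [336, 122], [374, 144], [366, 158]]
[[ 9.71628670e-01  2.36511581e-01 -2.44222019e-06]
 [ 2.36511580e-01 -9.71628669e-01 -4.70746938e-05]
 [-1.35066414e-05  4.51615088e-05 -9.99999999e-01]] 0.0187 [-0.13669649  0.62189531  0.10222309]
```

```bash
python3 - <<'E'
import cv2
a=cv2.imread('pics/a.png')
c=cv2.resize(a[115:290,95:265],None,fx=3.4,fy=3.4,interpolation=cv2.INTER_CUBIC)
cv2.imwrite('pics/c.png',c)
E
```

```text
(no output)
```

View pics/a.png

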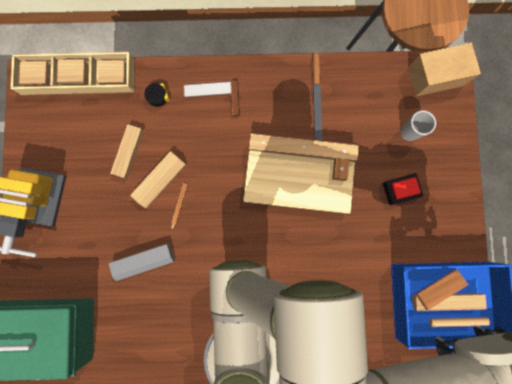

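View pics/c.png

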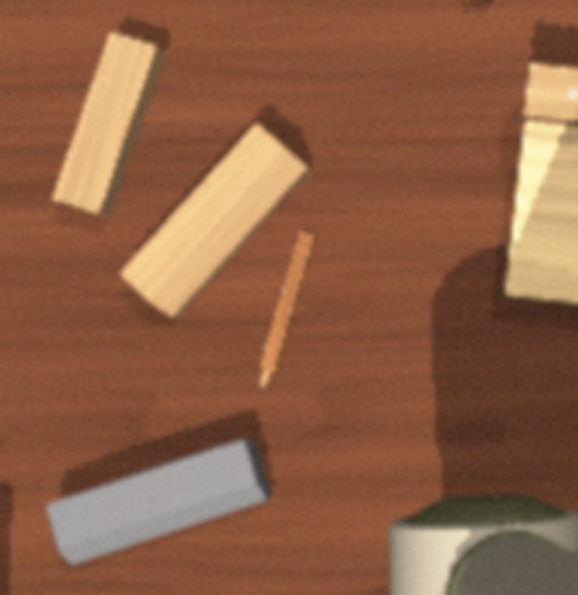

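Candidates for the batten: the pale wide one at (157,180), the grey look-alike at (142,262), the plain narrow batten at (125,152), and wood offcuts in the blue bin at (450,295). By the description I choose the pale one at (157,180). I'll check which side its bevel is on with the wrist camera.

```bash
cat >> h.py <<'E'
from scipy.linalg import logm,expm
def plan(p,ydeg,n):
    "constant row that, n times over, brings the tool (down) to p with tool y at ydeg"
    s=r.state();T=np.eye(4);T[:3,:3]=s['tool_rot'];T[:3,3]=s['tool_pos']
    a=np.radians(ydeg);G=np.eye(4);G[:3,:3]=np.array([[-np.sin(a),np.cos(a),0],[np.cos(a),np.sin(a),0],[0,0,-1]]);G[:3,3]=p
    D=expm(np.real(logm(np.linalg.inv(T)@G))/n)
    print('row',np.round(D[:3,3],4),'deg',np.round(np.degrees(cv2.Rodrigues(D[:3,:3])[0].ravel()),2),'n',n)
E
python3 - <<'E'
from h import *
a=shot('top')
print('batten dir',toz(a,[[138,203],[178,158],[130,195],[170,151],[186,165],[146,210]],.034)[:,:2].round(3).tolist())
c=shot('wrist');s=r.state();R=np.array(c['R'])
T=np.array(s['tool_rot'])
print('cam in tool',T.T@(-R.T@np.array(c['t'])-s['tool_pos']),'\n',T.T@R.T)
plan([.50,.22,.27],48,15)
E
```

```text
batten dir [[0.472, 0.31], [0.607, 0.189], [0.497, 0.334], [0.629, 0.214], [0.585, 0.165], [0.451, 0.286]]
cam in tool [ 7.01704300e-02  1.26623688e-04 -1.43379541e-01] 
 [[-2.80577305e-04 -9.60479926e-01 -2.78349119e-01]
 [ 9.99999956e-01 -2.94940489e-04  9.72565133e-06]
 [-9.14377184e-05 -2.78349105e-01  9.60479967e-01]]
row [ 0.0663  0.0104 -0.0026] deg [ 0.    0.   -8.29] n 15
```

carry_out(series=[0.0585,0.009,-0.0023,0,0,-7.3,0.085,0.0585,0.009,-0.0023,0,0,-7.3,0.085,0.0585,0.009,-0.0023,0,0,-7.3,0.085,0.0585,0.009,-0.0023,0,0,-7.3,0.085,0.0585,0.009,-0.0023,0,0,-7.3,0.085])

```text
t: 1.52
tool_pos: [0.4002, -0.4118, 0.2427]
tool_rot: [[0.637, 0.771, 0.0], [0.771, -0.637, -0.0], [-0.0, 0.0, -1.0]]
wrist_force: [-0.5, -0.7, -0.6]
opening: 0.0852
grip_force: 0.0
```

carry_out(series=[0.0585,0.009,-0.0023,0,0,-7.3,0.085,0.0585,0.009,-0.0023,0,0,-7.3,0.085,0.0585,0.009,-0.0023,0,0,-7.3,0.085,0.0585,0.009,-0.0023,0,0,-7.3,0.085,0.0585,0.009,-0.0023,0,0,-7.3,0.085])

```text
t: 2.15
tool_pos: [0.562, -0.1695, 0.2542]
tool_rot: [[0.054, 0.999, -0.0], [0.999, -0.054, 0.0], [0.0, -0.0, -1.0]]
wrist_force: [0.9, 0.6, -0.5]
opening: 0.0851
grip_force: 0.0
```

carry_out(series=[0.0585,0.009,-0.0023,0,0,-7.3,0.085,0.0585,0.009,-0.0023,0,0,-7.3,0.085,0.0585,0.009,-0.0023,0,0,-7.3,0.085,0.0585,0.009,-0.0023,0,0,-7.3,0.085,0.0585,0.009,-0.0023,0,0,-7.3,0.085])

```text
t: 2.78
tool_pos: [0.5479, 0.1215, 0.2657]
tool_rot: [[-0.551, 0.835, -0.0], [0.835, 0.551, 0.0], [0.0, 0.0, -1.0]]
wrist_force: [0.7, -0.8, 0.5]
opening: 0.0846
grip_force: 0.0
```

carry_out(series=[0.0585,0.009,-0.0023,0,0,-7.3,0.085,0.0585,0.009,-0.0023,0,0,-7.3,0.085,0,0,0,0,0,0,0.085])

```text
t: 3.15
tool_pos: [0.491, 0.2267, 0.271]
tool_rot: [[-0.745, 0.668, 0.001], [0.668, 0.745, 0.001], [-0.0, 0.001, -1.0]]
wrist_force: [1.6, -0.3, 0.4]
opening: 0.0855
grip_force: 0.0
```

```bash
python3 - <<'E'
from h import *
c=shot('wrist','w1.png');s=r.state();print(s['tool_pos'],s['qpos'],s['t'])
for n in ['batten_center','pencil','plain_batten']:
  for m in r.masks_of('wrist',n):
    b=cv2.boxPoints(cv2.minAreaRect(np.argwhere(m['mask'])[:,::-1].astype(np.float32)))
    print(n,round(m['conf'],2),np.round(m['pixel']),b.round().tolist(),toz(c,b,.034)[:,:2].round(3).tolist())
E
```

```text
[0.49209554 0.22497801 0.27067099] [ 2.12256063e-01  3.23484823e-01  1.38056219e+00 -1.52767824e-04
  1.43700487e+00 -6.24042238e-01] 3.2
batten_center 0.68 [183.  35.] [[139.0, 63.0], [181.0, -22.0], [227.0, 0.0], [185.0, 86.0]] [[0.297, 0.205], [0.269, 0.309], [0.321, 0.333], [0.353, 0.229]]
batten_center 0.61 [297. 176.] [[271.0, 239.0], [276.0, 112.0], [321.0, 114.0], [316.0, 241.0]] [[0.585, 0.17], [0.454, 0.293], [0.495, 0.335], [0.632, 0.217]]
pencil 0.72 [228. 164.] [[200.0, 120.0], [209.0, 115.0], [254.0, 203.0], [245.0, 208.0]] [[0.395, 0.212], [0.399, 0.226], [0.527, 0.189], [0.523, 0.174]]
pencil 0.71 [295. 175.] [[271.0, 240.0], [275.0, 112.0], [320.0, 113.0], [317.0, 241.0]] [[0.586, 0.17], [0.453, 0.293], [0.493, 0.335], [0.632, 0.218]]
plain_batten 0.87 [385. 173.] [[351.0, 131.0], [389.0, 118.0], [424.0, 224.0], [386.0, 237.0]] [[0.538, 0.351], [0.558, 0.398], [0.716, 0.351], [0.695, 0.298]]
```

View pics/w1.png

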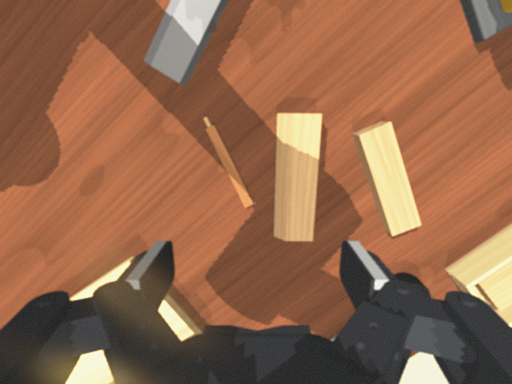

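The wrist picture shows the pale batten at (297,176), the pencil left of it at (228,164), the plain batten right at (388,178) and the grey one at the top left. I need a close crop for the bevel.

```bash
python3 - <<'E'
import cv2,numpy as np
a=cv2.imread('pics/w1.png')[100:250,255:335]
c=cv2.createCLAHE(3,(2,2)).apply(cv2.cvtColor(a,cv2.COLOR_BGR2GRAY))
c=np.hstack([a,cv2.cvtColor(c,cv2.COLOR_GRAY2BGR)])
cv2.imwrite('pics/c2.png',cv2.resize(c,None,fx=4,fy=4,interpolation=cv2.INTER_CUBIC))
g=cv2.imread('pics/w1.png').astype(int).sum(2)/3
for r0,r1 in((118,135),(165,195),(200,235)): print(g[r0:r1,268:328].mean(0).round().astype(int).tolist())
E
```

```text
[106, 109, 110, 115, 118, 121, 121, 124, 159, 200, 212, 210, 207, 208, 210, 212, 216, 215, 213, 211, 211, 212, 212, 213, 215, 218, 218, 220, 222, 223, 221, 219, 218, 216, 216, 218, 220, 221, 223, 224, 223, 221, 219, 220, 221, 222, 223, 223, 222, 222, 223, 222, 206, 158, 107, 95, 101, 104, 108, 115]
[90, 89, 90, 89, 90, 87, 94, 119, 142, 148, 147, 150, 150, 149, 149, 147, 148, 153, 156, 158, 159, 160, 162, 167, 171, 175, 178, 177, 174, 170, 172, 174, 176, 175, 175, 173, 173, 172, 174, 179, 181, 181, 179, 175, 174, 175, 177, 176, 161, 128, 98, 86, 85, 85, 86, 87, 88, 92, 93, 95]
[87, 87, 86, 85, 84, 96, 123, 145, 150, 151, 152, 153, 150, 148, 147, 151, 153, 154, 162, 165, 164, 164, 169, 176, 179, 179, 176, 174, 174, 177, 178, 177, 175, 173, 171, 172, 177, 180, 177, 174, 171, 171, 174, 179, 179, 165, 138, 107, 89, 84, 85, 86, 86, 86, 87, 86, 87, 88, 88, 88]
```

View pics/c2.png

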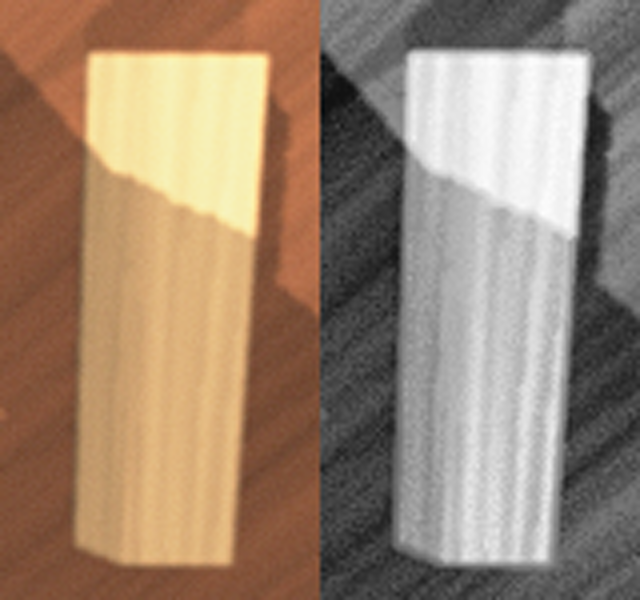

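The bevel is on the left, facing the pencil: the end outline is chamfered from (274,237) to (286,241), and there is a darker strip along that side. So the batten's x axis points along about +48°, like tool y.

```bash
python3 - <<'E'
from h import *
c=r.read_camera('wrist')
P=toz(c,[[321.5,113],[313,241],[286,241]],.034);L=toz(c,[[276.5,114],[273.7,237]],.018)
print('back',P[:2,:2],'corner',P[2,:2],'len',np.linalg.norm(P[0]-P[1]),'w',np.linalg.norm(P[2]-P[1]),'low',L[:,:2])
d=(P[0]-P[1])[:2];d/=np.linalg.norm(d);x=np.array([d[1],-d[0]]);
if x[0]<0:x=-x
ang=np.degrees(np.arctan2(x[1],x[0]));cen=P[:2,:2].mean(0)-.028*x
print('ang',ang,'cen',cen,'width',[(P[0,:2]-l[:2])@x for l in L], 'pencil',((toz(c,[[254,203]],.004)[0,:2]-cen)@x))
plan([*cen,.10],ang,6)
a=r.read_camera('top');b=r.read_camera('scene')
for cam,cc in(('top',a),('scene',b)):
  for n,z in(('fence',.072),('stop',.072),('board',.042)):
    m=r.masks_of(cam,n)[0];q=cv2.boxPoints(cv2.minAreaRect(np.argwhere(m['mask'])[:,::-1].astype(np.float32)))
    print(cam,n,toz(cc,q,z)[:,:2].round(3).tolist())
E
```

```text
back [[0.49718725 0.33195397]
 [0.63029771 0.20938971]] corner [0.60354331 0.1800207 ] len 0.18094306090687493 w 0.039728285569534096 low [[0.45970558 0.28888661]
 [0.59269533 0.16668743]]
ang 47.3620268924522 cen [0.5447763  0.25007369] width [np.float64(0.05707114867521057), np.float64(0.05688435123048895)] pencil -0.05922415869309068
row [-0.0033  0.0091  0.0284] deg [-0.   -0.    0.05] n 6
top fence [[0.614, -0.026], [0.669, -0.033], [0.627, -0.351], [0.573, -0.343]]Traceback (most recent call last):
  File "<stdin>", line 13, in <module>
IndexError: list index out of range
```

carry_out(series=[-0.004,0.011,0.034,0,0,0.1,0.085,-0.004,0.011,0.034,0,0,0.1,0.085,-0.004,0.011,0.034,0,0,0.1,0.085,-0.004,0.011,0.034,0,0,0,0.085,-0.004,0.011,0.034,0,0,0,0.085])

```text
t: 4.22
tool_pos: [0.5451, 0.2508, 0.0992]
tool_rot: [[-0.737, 0.676, 0.0], [0.676, 0.737, 0.0], [-0.0, 0.0, -1.0]]
wrist_force: [0.7, 0.2, 0.5]
opening: 0.0848
grip_force: 0.0
```

carry_out(series=[0,0,0.03,0,0,0,0.085,0,0,0.03,0,0,0,0.085,0,0,0.025,0,0,0,0.085,0,0,0.014,0,0,0,0.085,0,0,0,0,0,0,0.085])

```text
t: 4.85
tool_pos: [0.5444, 0.2507, 0.0009]
tool_rot: [[-0.737, 0.676, -0.001], [0.676, 0.737, -0.0], [0.001, -0.001, -1.0]]
wrist_force: [-0.5, -0.2, 0.1]
opening: 0.0851
grip_force: 0.0
```

```bash
python3 - <<'E'
from h import *
s=r.state();print(s['tool_pos'],s['wrist_force']);plan([.5448,.2501,.001],47.36,1)
E
```

```text
[0.5444286  0.2507355  0.00090882] [-0.54936634 -0.23956314  0.11874632]
row [-0.0007 -0.0002 -0.0001] deg [-0.06 -0.04  0.1 ] n 1
```

carry_out(series=[0,0,0,0,0,0,0.07,0,0,0,0,0,0,0.06,0,0,0,0,0,0,0.05,0,0,0,0,0,0,0.045,0,0,0,0,0,0,0.045], force=40)

```text
t: 5.48
tool_pos: [0.5453, 0.2512, 0.0026]
tool_rot: [[-0.737, 0.676, 0.002], [0.676, 0.737, 0.001], [-0.001, 0.002, -1.0]]
wrist_force: [0.1, 1.2, 7.0]
opening: 0.0549
grip_force: 43.6
```

carry_out(series=[0,0,0,0,0,0,0.045,0,0,-0.01,0,0,0,0.045,0,0,-0.02,0,0,0,0.045,0,0,0,0,0,0,0.045])

```text
t: 5.98
tool_pos: [0.5454, 0.2512, 0.0329]
tool_rot: [[-0.737, 0.676, 0.003], [0.676, 0.737, 0.001], [-0.002, 0.002, -1.0]]
wrist_force: [-0.0, 0.3, -1.4]
opening: 0.0549
grip_force: 43.0
```

carry_out(series=[0,0,-0.04,0,0,0,0.045,0,0,-0.05,0,0,0,0.045,0,0,-0.05,0,0,0,0.045,0,0,-0.03,0,0,0,0.045])

```text
t: 6.48
tool_pos: [0.5448, 0.251, 0.2033]
tool_rot: [[-0.737, 0.676, 0.002], [0.676, 0.737, 0.0], [-0.001, 0.002, -1.0]]
wrist_force: [-0.3, -0.5, -1.7]
opening: 0.0552
grip_force: 43.8
```

```bash
python3 - <<'E'
from h import *
a=shot('top');b=shot('scene')
for cam,cc in(('top',a),('scene',b)):
  for n,z in(('fence',.072),('stop',.072),('board',.042)):
    for m in r.masks_of(cam,n)[:1]:
      q=cv2.boxPoints(cv2.minAreaRect(np.argwhere(m['mask'])[:,::-1].astype(np.float32)))
      print(cam,n,toz(cc,q,z)[:,:2].round(3).tolist(),toz(cc,m['pixel'],z)[0].round(3))
plan([.48,-.12,.20],-7.4,8)
E
```

```text
top fence [[0.617, -0.027], [0.668, -0.033], [0.625, -0.351], [0.574, -0.343]] [ 0.617 -0.184  0.072]
top stop [[0.526, -0.269], [0.587, -0.28], [0.58, -0.322], [0.519, -0.311]] [ 0.554 -0.291  0.072]
top board [[0.469, -0.007], [0.624, -0.028], [0.579, -0.351], [0.425, -0.325]] [ 0.519 -0.163  0.042]
scene fence [[0.576, -0.349], [0.616, -0.013], [0.678, -0.043], [0.63, -0.365]] [ 0.624 -0.214  0.072]
scene stop [[0.523, -0.321], [0.527, -0.263], [0.584, -0.281], [0.578, -0.337]] [ 0.546 -0.301  0.072]
scene board [[0.422, -0.326], [0.439, 0.07], [0.675, -0.042], [0.624, -0.381]] [ 0.523 -0.187  0.042]
row [-0.0408 -0.0268 -0.    ] deg [-0.02 -0.    6.86] n 8
```

```bash
python3 - <<'E'
from h import *
plan([.54,-.16,.18],-7.5,10)
E
```

```text
row [-0.0392 -0.0169  0.002 ] deg [-0.02 -0.    5.5 ] n 10
```

carry_out(series=[-0.0392,-0.0169,0.002,0,0,5.5,0.045,-0.0392,-0.0169,0.002,0,0,5.5,0.045,-0.0392,-0.0169,0.002,0,0,5.5,0.045,-0.0392,-0.0169,0.002,0,0,5.5,0.045,-0.0392,-0.0169,0.002,0,0,5.5,0.045])

```text
t: 7.5
tool_pos: [0.5926, 0.0436, 0.1902]
tool_rot: [[-0.339, 0.941, -0.002], [0.941, 0.339, 0.0], [0.001, -0.001, -1.0]]
wrist_force: [0.3, -0.1, -1.9]
opening: 0.0555
grip_force: 43.7
```

carry_out(series=[-0.0392,-0.0169,0.002,0,0,5.5,0.045,-0.0392,-0.0169,0.002,0,0,5.5,0.045,-0.0392,-0.0169,0.002,0,0,5.5,0.045,-0.0392,-0.0169,0.002,0,0,5.5,0.045,-0.0392,-0.0169,0.002,0,0,5.5,0.045])

```text
t: 8.12
tool_pos: [0.5396, -0.1611, 0.1804]
tool_rot: [[0.134, 0.991, -0.001], [0.991, -0.134, 0.001], [0.001, -0.001, -1.0]]
wrist_force: [-0.1, -0.2, -2.4]
opening: 0.0556
grip_force: 43.7
```

carry_out(series=[0,0,0,0,0,0,0.045])

```text
t: 8.25
tool_pos: [0.5391, -0.1619, 0.1804]
tool_rot: [[0.135, 0.991, -0.002], [0.991, -0.135, 0.001], [0.0, -0.002, -1.0]]
wrist_force: [-0.6, 1.1, -1.7]
opening: 0.0552
grip_force: 43.7
```

```bash
python3 - <<'E'
from h import *
c=shot('wrist');s=r.state();print(s['tool_pos'],s['wrist_force'])
im=c['pixels'][:,:,::-1].copy()
for n,z in(('fence',.072),('stop',.072),('batten_center',.17)):
  for m in r.masks_of('wrist',n)[:2]:
    q=cv2.boxPoints(cv2.minAreaRect(np.argwhere(m['mask'])[:,::-1].astype(np.float32)))
    print(n,round(m['conf'],2),q.round().tolist(),toz(c,q,z)[:,:2].round(3).tolist())
x=np.array([.991,-.131,0]);y=np.array([.131,.991,0])
P=lambda a,b,z:x*a+y*b+[0,0,z]
for A,B in((P(.616,-.25,.072),P(.616,.06,.072)),(P(.556,-.199,.072),P(.616,-.199,.072)),(P(.616,-.25,.042),P(.616,.06,.042))):
  p=proj(c,[A,B]).astype(int);cv2.line(im,tuple(map(int,p[0])),tuple(map(int,p[1])),(0,0,255),1)
cv2.imwrite('pics/w2.png',cv2.resize(im,(768,576)))
E
```

```text
[ 0.53980808 -0.16057648  0.18061649] [ 0.43111593  0.54093321 -1.53259633]
fence 0.75 [[303.0, 309.0], [330.0, 8.0], [395.0, 14.0], [368.0, 315.0]] [[0.569, -0.295], [0.615, -0.022], [0.665, -0.033], [0.637, -0.311]]
batten_center 0.79 [[188.0, 44.0], [334.0, 44.0], [334.0, 331.0], [188.0, 331.0]] [[0.519, -0.055], [0.59, -0.065], [0.58, -0.236], [0.485, -0.223]]
```

View pics/w2.png

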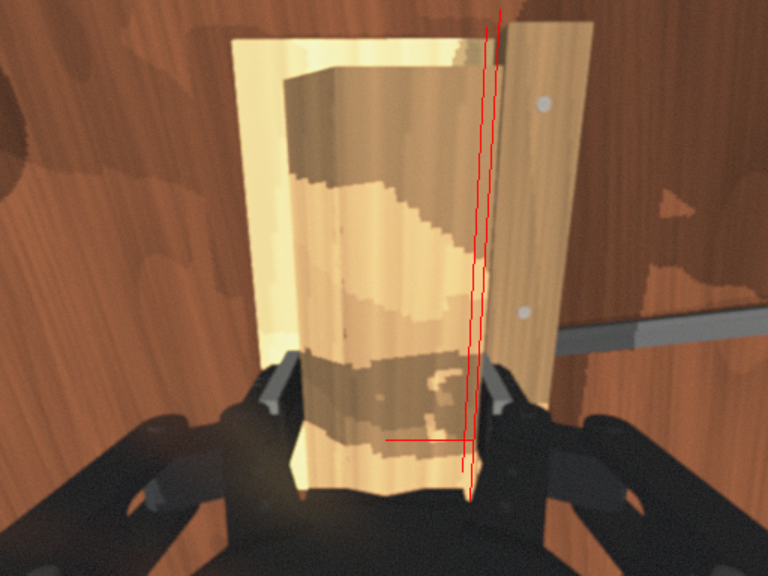

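The batten is gripped squarely with its bevel on the left, away from the fence. The predicted fence line is within about 4 mm of the fence edge near (508,22). I'll lower it with about 20 mm to spare from the stop.

carry_out(series=[0,0,0.04,0,0,0,0.045,0,0,0.04,0,0,0,0.045,0,0,0.03,0,0,0,0.045,0,0,0.015,0,0,0,0.045,0,0,0,0,0,0,0.045])

```text
t: 9.07
tool_pos: [0.5404, -0.1593, 0.0561]
tool_rot: [[0.13, 0.992, -0.001], [0.992, -0.13, 0.001], [0.0, -0.001, -1.0]]
wrist_force: [-0.7, 0.1, -1.2]
opening: 0.0554
grip_force: 43.7
```

carry_out(series=[0,0,0.004,0,0,0,0.045,0,0,0.002,0,0,0,0.045,0,0,0,0,0,0,0.045])

```text
t: 9.45
tool_pos: [0.5405, -0.1599, 0.0507]
tool_rot: [[0.131, 0.991, 0.0], [0.991, -0.131, -0.0], [-0.0, 0.0, -1.0]]
wrist_force: [0.2, 1.1, -1.0]
opening: 0.0549
grip_force: 43.7
```

carry_out(series=[0,0,0.003,0,0,0,0.045,0,0,0.001,0,0,0,0.045,0,0,0.001,0,0,0,0.045,0,0,0,0,0,0,0.045])

```text
t: 9.95
tool_pos: [0.5403, -0.1598, 0.0453]
tool_rot: [[0.131, 0.991, -0.0], [0.991, -0.131, 0.0], [0.0, -0.0, -1.0]]
wrist_force: [0.1, -0.4, -2.0]
opening: 0.055
grip_force: 43.7
```

carry_out(series=[0,0,0.001,0,0,0,0.045,0,0,0,0,0,0,0.045])

```text
t: 10.2
tool_pos: [0.5404, -0.1599, 0.0446]
tool_rot: [[0.131, 0.991, 0.0], [0.991, -0.131, -0.0], [-0.0, 0.0, -1.0]]
wrist_force: [-0.2, -0.2, 0.7]
opening: 0.0552
grip_force: 44.1
```

carry_out(series=[0,0,0.001,0,0,0,0.045,-0.005,0,0,0,0,0,0.045,-0.005,0,0,0,0,0,0.045,-0.004,0,0,0,0,0,0.045,0,0,0,0,0,0,0.045])

```text
t: 10.82
tool_pos: [0.5393, -0.1739, 0.0446]
tool_rot: [[0.131, 0.991, 0.002], [0.991, -0.131, -0.001], [-0.0, 0.002, -1.0]]
wrist_force: [-0.8, 1.7, 8.5]
opening: 0.0554
grip_force: 45.5
```

carry_out(series=[-0.001,0,0,0,0,0,0.045,-0.001,0,0,0,0,0,0.045,-0.001,0,0,0,0,0,0.045,0,0,0,0,0,0,0.045])

```text
t: 11.32
tool_pos: [0.5389, -0.1765, 0.0446]
tool_rot: [[0.131, 0.991, 0.002], [0.991, -0.131, -0.0], [0.0, 0.002, -1.0]]
wrist_force: [-0.0, 3.9, 8.1]
opening: 0.0551
grip_force: 45.7
```

carry_out(series=[-0.001,0,0,0,0,0,0.045,-0.001,0,0,0,0,0,0.045,0,0,0,0,0,0,0.045])

```text
t: 11.7
tool_pos: [0.5387, -0.1784, 0.0446]
tool_rot: [[0.131, 0.991, 0.002], [0.991, -0.131, -0.0], [0.0, 0.002, -1.0]]
wrist_force: [0.5, 4.1, 8.0]
opening: 0.0557
grip_force: 45.7
```

carry_out(series=[-0.001,0,0,0,0,0,0.045,-0.001,0,0,0,0,0,0.045,0,0,0,0,0,0,0.045])

```text
t: 12.08
tool_pos: [0.5384, -0.1804, 0.0446]
tool_rot: [[0.131, 0.991, 0.002], [0.991, -0.131, -0.0], [0.0, 0.002, -1.0]]
wrist_force: [0.1, 4.4, 8.8]
opening: 0.0547
grip_force: 45.7
```

carry_out(series=[-0.001,0,0,0,0,0,0.045,-0.001,0,0,0,0,0,0.045,0,0,0,0,0,0,0.045])

```text
t: 12.45
tool_pos: [0.5381, -0.1824, 0.0446]
tool_rot: [[0.131, 0.991, 0.002], [0.991, -0.131, -0.0], [0.0, 0.002, -1.0]]
wrist_force: [0.4, 3.1, 9.2]
opening: 0.0552
grip_force: 45.7
```

carry_out(series=[-0.001,0,0,0,0,0,0.045,-0.001,0,0,0,0,0,0.045,0,0,0,0,0,0,0.045])

```text
t: 12.82
tool_pos: [0.5379, -0.1844, 0.0446]
tool_rot: [[0.131, 0.991, 0.002], [0.991, -0.131, -0.0], [0.0, 0.002, -1.0]]
wrist_force: [0.2, 4.4, 8.0]
opening: 0.0551
grip_force: 45.7
```

carry_out(series=[-0.001,0,0,0,0,0,0.045,-0.001,0,0,0,0,0,0.045,0,0,0,0,0,0,0.045])

```text
t: 13.2
tool_pos: [0.5376, -0.1864, 0.0446]
tool_rot: [[0.131, 0.991, 0.002], [0.991, -0.131, -0.0], [0.0, 0.002, -1.0]]
wrist_force: [0.8, 4.0, 9.1]
opening: 0.0548
grip_force: 45.7
```

carry_out(series=[-0.001,0,0,0,0,0,0.045,-0.001,0,0,0,0,0,0.045,0,0,0,0,0,0,0.045])

```text
t: 13.58
tool_pos: [0.5374, -0.1883, 0.0446]
tool_rot: [[0.131, 0.991, 0.002], [0.991, -0.131, -0.0], [0.0, 0.002, -1.0]]
wrist_force: [1.0, 3.4, 9.0]
opening: 0.055
grip_force: 45.7
```

```bash
python3 - <<'E'
from h import *
b=shot('scene');a=shot('top')
f=lambda c,x0,x1,y0,y1:cv2.resize(c['pixels'][y0:y1,x0:x1,::-1],None,fx=4.5,fy=4.5,interpolation=cv2.INTER_CUBIC)[:540]
i=f(a,280,365,125,225);j=f(b,190,280,180,280)
n=min(len(i),len(j));cv2.imwrite('pics/e.png',np.hstack([i[:n],j[:n]]))
E
```

```text
(no output)
```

View pics/e.png

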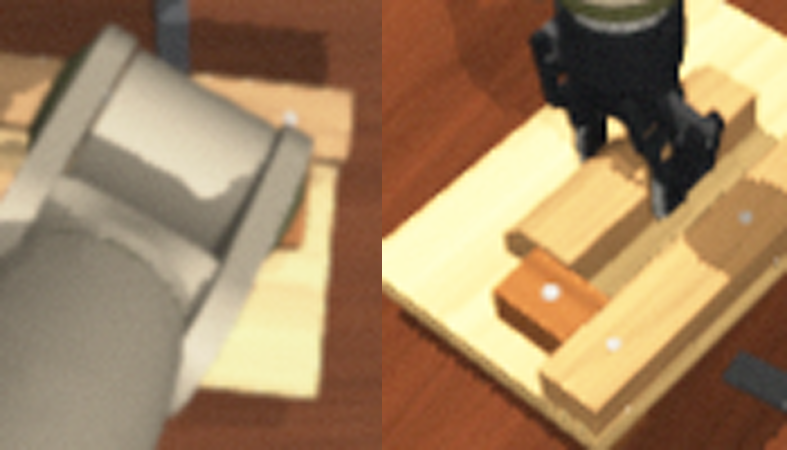

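The scene view shows the batten flat on the board with its bevel outward and its end almost at the stop, near (540,255). I'll go on in small steps.

carry_out(series=[-0.001,0,0,0,0,0,0.045,-0.001,0,0,0,0,0,0.045,0,0,0,0,0,0,0.045])

```text
t: 14.05
tool_pos: [0.5373, -0.1884, 0.0446]
tool_rot: [[0.131, 0.991, 0.002], [0.991, -0.131, 0.003], [0.003, 0.002, -1.0]]
wrist_force: [2.9, 13.9, 10.4]
opening: 0.055
grip_force: 45.8
```

carry_out(series=[-0.001,0,0,0,0,0,0.045,-0.001,0,0,0,0,0,0.045,0,0,0,0,0,0,0.045])

```text
t: 14.42
tool_pos: [0.5373, -0.1884, 0.0446]
tool_rot: [[0.13, 0.991, 0.002], [0.991, -0.13, 0.006], [0.006, 0.001, -1.0]]
wrist_force: [5.5, 26.5, 13.3]
opening: 0.0554
grip_force: 46.0
```

carry_out(series=[0.0035,0,-0.001,0,0,0,0.045,0,0,0,0,0,0,0.045])

```text
t: 14.68
tool_pos: [0.5367, -0.1883, 0.0446]
tool_rot: [[0.13, 0.991, 0.0], [0.991, -0.13, 0.001], [0.001, 0.0, -1.0]]
wrist_force: [1.5, 7.8, 2.5]
opening: 0.0554
grip_force: 44.6
```

carry_out(series=[0,0,0,0,0,0,0.066,0,0,0,0,0,0,0.066,0,0,0,0,0,0,0.066,0,0,0,0,0,0,0.066,0,0,0,0,0,0,0.066])

```text
t: 15.3
tool_pos: [0.5365, -0.1892, 0.0444]
tool_rot: [[0.131, 0.991, -0.0], [0.991, -0.131, -0.0], [-0.0, -0.0, -1.0]]
wrist_force: [-0.3, -0.6, 0.2]
opening: 0.0661
grip_force: 0.0
```

carry_out(series=[0,0,0,0,0,0,0.066,0,0,0,0,0,0,0.066,0,0,-0.015,0,0,0,0.066,0,0,-0.025,0,0,0,0.066,0,0,-0.02,0,0,0,0.066])

```text
t: 15.92
tool_pos: [0.5368, -0.1893, 0.1064]
tool_rot: [[0.131, 0.991, 0.001], [0.991, -0.131, -0.001], [-0.001, 0.001, -1.0]]
wrist_force: [-0.2, 0.5, -0.9]
opening: 0.066
grip_force: 0.0
```

carry_out(series=[0,-0.02,0,0,0,0,0.03,0,-0.02,0,0,0,0,0,0,-0.01,0,-5,0,0,0,0,0,0,-8,0,0,0,0,0,0,-8,0,0,0])

```text
t: 16.55
tool_pos: [0.4872, -0.1829, 0.1059]
tool_rot: [[0.131, 0.923, 0.361], [0.991, -0.121, -0.05], [-0.002, 0.364, -0.931]]
wrist_force: [1.5, 0.6, 0.6]
opening: 0.0001
grip_force: 0.0
```

carry_out(series=[0,0,0,-8,0,0,0,0,0,0,-8,0,0,0,0,0,0,-8,0,0,0,0,0,0,0,0,0,0])

```text
t: 17.05
tool_pos: [0.4898, -0.176, 0.104]
tool_rot: [[0.111, 0.786, 0.609], [0.994, -0.103, -0.049], [0.024, 0.61, -0.792]]
wrist_force: [-0.2, 0.0, -0.8]
opening: 0.0002
grip_force: 0.0
```

```bash
python3 - <<'E'
from h import *
b=shot('scene');w=shot('wrist');s=r.state();print(s['tool_pos'],s['qpos'],s['wrist_force'],s['opening'])
p=s['tool_pos'];print('lat',p[0]*.991-p[1]*.131,'along',p[0]*.131+p[1]*.991)
i=cv2.resize(b['pixels'][130:290,170:330,::-1],None,fx=2.4,fy=2.4,interpolation=cv2.INTER_CUBIC)
j=cv2.resize(w['pixels'][:,:,::-1],(512,384))[:,120:]
cv2.imwrite('pics/g.png',np.hstack([i,j]))
E
```

```text
[ 0.49046526 -0.17627954  0.10436735] [-0.77154904  0.26182307  2.13471681  1.11334822  0.44846504 -1.61287229] [ 4.39680951e-01  2.85196392e-04 -1.48052509e-01] -0.0002674734339931057
lat 0.5091436943038404 along -0.11044207184283548
```

View pics/g.png

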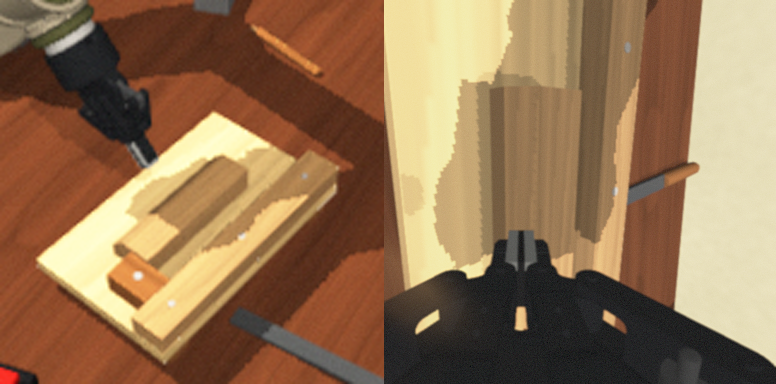

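The batten stands free on the board at about (180,215) in the left view, and the shut fingers are tilted about 38° and aimed at the bevel. I'll approach along tool z.

carry_out(series=[-0.003,0,0.012,0,0,0,0,-0.003,0,0.012,0,0,0,0,0,0,0.008,0,0,0,0,0,0,0.004,0,0,0,0,0,0,0,0,0,0,0])

```text
t: 17.77
tool_pos: [0.5115, -0.1835, 0.075]
tool_rot: [[0.11, 0.786, 0.609], [0.994, -0.102, -0.048], [0.024, 0.61, -0.792]]
wrist_force: [-0.2, 0.4, -0.6]
opening: -0.0001
grip_force: 0.0
```

carry_out(series=[0,0,0.002,0,0,0,0,0,0,0.002,0,0,0,0,0,0,0,0,0,0,0])

```text
t: 18.15
tool_pos: [0.5138, -0.1839, 0.0717]
tool_rot: [[0.11, 0.786, 0.609], [0.994, -0.102, -0.049], [0.024, 0.61, -0.792]]
wrist_force: [-0.4, -0.2, -0.0]
opening: 0.0003
grip_force: 0.0
```

carry_out(series=[0,0.0003,0.003,0,0,0,0,0,0.0003,0.002,0,0,0,0,0,0,0,0,0,0,0])

```text
t: 18.52
tool_pos: [0.5177, -0.1844, 0.0686]
tool_rot: [[0.11, 0.785, 0.609], [0.994, -0.102, -0.049], [0.023, 0.611, -0.791]]
wrist_force: [-1.9, 0.2, 5.6]
opening: -0.0
grip_force: 2.0
```

carry_out(series=[0,0.0032,0.0024,0,0,0,0,0,0.0032,0.0024,0,0,0,0,0,0,0,0,0,0,0])

```text
t: 18.9
tool_pos: [0.5256, -0.1852, 0.0684]
tool_rot: [[0.11, 0.786, 0.609], [0.994, -0.102, -0.049], [0.024, 0.61, -0.792]]
wrist_force: [-0.2, 0.2, 1.9]
opening: -0.0001
grip_force: 0.6
```

carry_out(series=[0,0.0032,0.0024,0,0,0,0,0,0.0032,0.0024,0,0,0,0,0,0.0032,0.0024,0,0,0,0,0,0.0032,0.0024,0,0,0,0,0,0,0,0,0,0,0])

```text
t: 19.52
tool_pos: [0.5413, -0.1867, 0.0683]
tool_rot: [[0.11, 0.786, 0.608], [0.994, -0.102, -0.048], [0.024, 0.61, -0.792]]
wrist_force: [-1.1, 0.4, 0.4]
opening: 0.0
grip_force: 0.0
```

carry_out(series=[0,0.0016,0.0012,0,0,0,0,0,0.0016,0.0012,0,0,0,0,0,0,0,0,0,0,0])

```text
t: 19.9
tool_pos: [0.5452, -0.1873, 0.0685]
tool_rot: [[0.11, 0.786, 0.609], [0.994, -0.102, -0.049], [0.024, 0.61, -0.792]]
wrist_force: [-0.6, -0.4, 0.3]
opening: -0.0
grip_force: 0.0
```

carry_out(series=[0,0.0016,0.0012,0,0,0,0,0,0.0008,0.0006,0,0,0,0,0,0,0,0,0,0,0])

```text
t: 20.27
tool_pos: [0.5482, -0.1876, 0.0686]
tool_rot: [[0.11, 0.786, 0.609], [0.994, -0.102, -0.049], [0.024, 0.61, -0.792]]
wrist_force: [-0.3, -0.5, 0.8]
opening: -0.0004
grip_force: 0.1
```

carry_out(series=[0,0.0008,0.0006,0,0,0,0,0,0.0008,0.0006,0,0,0,0,0,0,0,0,0,0,0])

```text
t: 20.65
tool_pos: [0.5502, -0.1879, 0.0687]
tool_rot: [[0.11, 0.786, 0.609], [0.994, -0.102, -0.049], [0.024, 0.61, -0.792]]
wrist_force: [-0.8, -0.2, 0.5]
opening: -0.0003
grip_force: 0.2
```

carry_out(series=[0,0.0008,0.0006,0,0,0,0,0,0.0008,0.0006,0,0,0,0,0,0,0,0,0,0,0])

```text
t: 21.02
tool_pos: [0.5514, -0.1879, 0.0684]
tool_rot: [[0.11, 0.786, 0.608], [0.994, -0.102, -0.049], [0.024, 0.609, -0.793]]
wrist_force: [-11.7, 1.7, 6.7]
opening: -0.0002
grip_force: 6.5
```

carry_out(series=[0,0.0008,0.0006,0,0,0,0,0,0.0008,0.0006,0,0,0,0,0,0,0,0,0,0,0])

```text
t: 21.4
tool_pos: [0.552, -0.1879, 0.0683]
tool_rot: [[0.111, 0.787, 0.607], [0.994, -0.102, -0.049], [0.023, 0.608, -0.793]]
wrist_force: [-36.0, 3.8, 22.3]
opening: -0.0002
grip_force: 20.8
```

carry_out(series=[0,-0.0018,-0.0007,0,0,0,0,0,0,0,0,0,0,0,0,0,0,0,0,0,0])

```text
t: 21.78
tool_pos: [0.5515, -0.1879, 0.0683]
tool_rot: [[0.11, 0.786, 0.608], [0.994, -0.102, -0.049], [0.023, 0.61, -0.792]]
wrist_force: [-17.0, 3.1, 12.6]
opening: -0.0005
grip_force: 10.7
```

carry_out(series=[0,-0.0005,-0.0001,0,0,0,0,0,0,0,0,0,0,0,0,0,0,0,0,0,0])

```text
t: 22.15
tool_pos: [0.5514, -0.1879, 0.0684]
tool_rot: [[0.11, 0.786, 0.609], [0.994, -0.102, -0.049], [0.023, 0.61, -0.792]]
wrist_force: [-13.9, 3.0, 11.8]
opening: -0.0005
grip_force: 8.9
```

```bash
python3 - <<'E'
from h import *
b=shot('scene');w=shot('wrist');s=r.state();print(s['wrist_force'],s['qvel'].round(3) if hasattr(s['qvel'],'round') else s['qvel'])
i=cv2.resize(b['pixels'][160:290,190:320,::-1],(384,384),interpolation=cv2.INTER_CUBIC)
j=w['pixels'][:,:,::-1][:,120:]
cv2.imwrite('pics/k.png',np.hstack([i,j]))
E
```

```text
[-13.28721098   2.70342396  10.97097337] [ 0.     0.001  0.001 -0.001  0.001  0.001]
```

View pics/k.png

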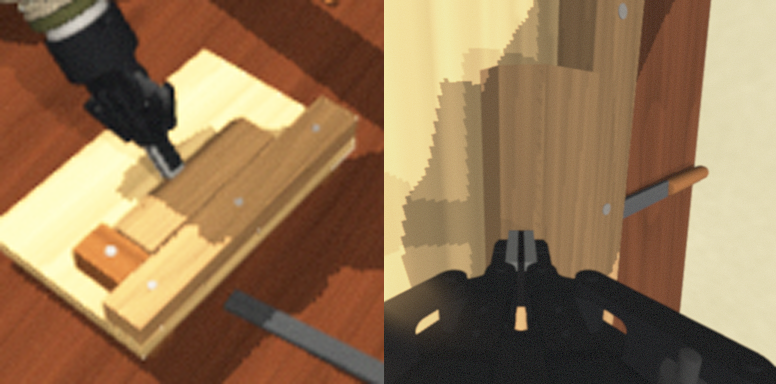

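The batten's back lies flush along the fence, with the seam running from (150,250) to (275,135). Its end meets the stop at about (120,232), and the fingers press steadily on the bevel. I'm handing in.

```bash
python3 -c "
from cell import r
print(r.hand_in())"
```

```text
the job is handed in; nothing more can be done
None
```

I set the batten down flat and let it go, brought it against the fence and stop, and handed the job in with the fingers still pushing on the bevel (about 13 N toward the fence, 11 N down); `hand_in()` returned no verdict.

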